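# Turn the truffle dish for the menu camera

## Robot

A 6-joint arm with a two-finger parallel gripper is mounted at the origin on the work surface. World frame = base frame: x ahead of the robot, y to its left, z up, the work surface at z = 0. Lengths are in m, angles in degrees, forces in N, time in s.
With the tool pointing down it reaches from about 0.35 to 0.875 m from the base axis. Payload 4.2 kg.
Tool frame: the origin (TCP) lies midway between the tips of the shut fingers; the grasp point (between the pads) lies 19 mm behind it; z points along the fingers, y is the line along which they close (so a half turn about z gives the same grasp; the last joint's range is limited). The gripper opens to 87 mm and grips with 3 to 60 N. Pads are 19 mm wide; open, the fingers measure 117 mm over their backs; the gripper's body (75 mm by 190 mm) begins 51 mm behind the grasp point.
Start: joints at [-48.209, 22.042, 0.453, 0, -68.411, -14.817], TCP at [0.284, -0.557, 0.223] pointing down, gripper open.
Joint ranges: [-179.83, 179.83], [-69.29, 118.12], [-61.27, 80.66], [-181.25, 117.63], [-171.15, -9.14], [-177.46, 177.46]. Speed limits (degrees/s): [159.86, 159.86, 180, 180, 180, 180].

## Interface

Orientations are given as a 3x3 rotation matrix whose columns are the frame's x, y, z axes.
In Python, from station import * gives the robot as it stands. The module is installed in compiled form; this text tells all that it offers.
- The arm moves only by the tool servo_tool, never from a script. Its argument "deltas" is a list of rows, each an object of numbers: "tx", "ty", "tz": the shift along the tool's x, y, z in mm; "ax", "ay", "az": the turn, a rotation vector about the tool's x, y, z in rad; "claw": the finger opening in mm, from 0 to 87. In form: [{"tx": .., "ty": .., "tz": .., "ax": .., "ay": .., "az": .., "claw": ..}, ...]. A call has 1 to 12 rows; each row is the pose to reach, as a shift and turn from the pose commanded when the call began, along the tool's axes at that moment; what a row does not reach only later rows make up. A row lasts 1/12 s, in which the tool goes at most 41.7 mm and 7.16 degrees, less where a joint would pass 70% of its speed; a pose out of reach is approached as far as the arm can. A call with a gripper value outside its range is refused whole. The fingers move at their own pace and stop on an object; the grip force is fixed at half the most. Time passes only in rows, so rows that repeat a pose let the fingers close. It gives the time, the measured TCP pose, the force, the opening and the grip force at its end, in the units of the state.
- sense(): the state, without advancing time (a new reading comes with each control period).
- capture(name): name is "scene" or "top" or "wrist"; returns the picture (400x640x3 uint8, blue, green, red); there is no depth.
- calibration(name): a dict with "fx", "fy", "cx", "cy" (pixels), "dist" ([k1, k2, p1, p2, k3] as OpenCV has them; the pictures are not rectified), "cam_to_world" (4x4, takes a point from camera to world coordinates); the wrist camera has in their place "hand_eye" (4x4, takes a point from camera to tool coordinates, whose origin is the TCP and whose axes are the flange's). Camera axes: x right, y down, z forward; pixel columns grow to the right and rows downward; lengths in m; the calibration is good to about 2 mm. A picture is of the moment at which its call begins: read the wrist's pose just before it. calibration takes no time and is no camera call.
- finish_job(): hands the job in; it is judged then, once.
Trained networks look in the newest picture that a camera, given by its name, has taken for a name from the list of things; names that differ only in an ending like _2 or _b are one class to them, and where a whole thing is asked for, a point or a joint stands for the part that bears it (a point fixed in the world has none). Each returns a list of dicts, best first, with "confidence" (0 to 1); they miss things now and then, are a little off and sometimes report something else, mostly with a low value. They report only what shows in the picture. A call takes as long as a camera call.
- recognise(label, camera): "xyz" ([x, y, z] in m, in the coordinates of the camera as it stood for that picture, good to about 4 mm: the middle of the surface that is visible of it).
- trace(label, camera): "mask" (400x640 bool, what is visible of it).
The state is a dict: "time_s": time; "joints": joint angles; "joint_velocities": joint speeds; "effort": joint torques, N m; "tcp_pos": TCP position; "ee_rot": TCP orientation; "wrist_force": force on the tool from outside, world axes, zero at the start; "moment": the same for the moment, N m; "gripper_width": opening from 0.0 (shut) to 1.0 (fully open); "gripper_force": force on a finger pad.
Only numpy, scipy, OpenCV 4.12 (cv2) and the standard library are available. Lean on these libraries where they do the work, as an engineer would, in place of code of your own. Each camera call takes 0.05 s, during which the arm holds its last target. There are 200 camera calls.

## Task

Lift the brass dish by its arch handle, with the loose truffle staying in its middle, and hold it level about 8 cm above the middle of the round board, with its ticket pointing straight at the camera, still for a second. Then, still over the board, turn the dish level a quarter turn counter-clockwise (seen from above) so the camera sees its side, and finish there still holding it in the air, level and steady with the truffle in the middle. Leave the cakes and the other things on the counter where they are.

Things in the scene. Friction and masses are not known exactly. Their poses are not given: they have to be found in the camera images.
- dish: brass carrying dish on the counter, 121 mm dia., rim 17 mm high, upper face a shallow cone (10 degree slope). An arch handle spans it: posts at y = +-53 mm carry a level bar along the dish's y. An upright ticket clip, 48 mm high, stands on the rim at +x. 0.2 to 0.3 kg, balanced under the bar's middle. Origin: centre of underside; z up. At first +x points roughly away from the robot
- dish_grip (a point): centre of the dish's handle bar, 92 mm above the dish's underside. The bar is 10 mm thick (along the dish's x), 14 mm high, straight and free to grip over its middle 90 mm; below it is clear down to the truffle's top, 36 mm above the dish's underside
- dish_middle (a point): lowest point of the dish's cone, where the truffle rests, 6 mm above the dish's underside
- dish_ticket (a point): the ticket clip on the dish's rim, 60 mm from the dish's middle along its +x and 25 mm above its underside
- truffle: hard dark chocolate ball, 30 mm dia., about 30 g, lying loose in the dish. Origin is on its skin and turns with the ball
- truffle_center (a point): centre of the truffle
- photo_stand: fixed photo stand: round wooden board, 110 mm dia., 20 mm thick, and on a strip beside it a small black camera on a post, lens looking at the board. Origin: centre of the board's underside, on the counter; +x points from the board to the camera, z up. The camera is 66 mm wide, 144 (lens front) to 195 mm from the board's centre, its top 136 mm above the counter
- board_top (a point): centre of the board's upper face, 20 mm above the counter; axes as photo_stand
- lens (a point): front of the camera lens, 144 mm from the board's centre, 114 mm above the counter
- slice_red: bystander: slice of layered red and cream cake on a round wooden plinth (72 mm dia.), 50 x 92 mm on plan, about 75 mm high. Origin: centre of underside.
- slice_dark: bystander: slice of layered dark and cream cake on a round wooden plinth, same size. Origin: centre of underside.
- cake_brown: bystander: small round brown cake on a square black card (80 x 80 mm) on a wooden plinth, about 68 mm high. Origin: centre of underside.
- jar: bystander: jar with a steel lid, 60 mm dia., 85 mm high. Origin: centre of underside.
- saucer: bystander: plain empty brass saucer without a handle, 110 mm dia., 16 mm high. Origin: centre of underside.
- server: bystander: cake server with a wooden handle, 260 mm long, lying flat. Origin near its middle.

How it is judged:
By the outcome, as a careful person would: the job done as asked, in the order asked, and still so for the second after the job is handed in, while the arm keeps its last pose, push and grip.
It also fails if it takes over 58 s, if anything falls off the work surface, if the arm or the gripper's body presses on something with over 40 N, if the wrist force passes 120 N, or if a joint passes its speed limit or range.

## Working session

There is one attempt and no reset: what is moved stays moved. The work goes in short steps, Python scripts to look and compute and a tool call to move; the robot and the scene stay as the last step left them, time stands still between calls to the robot, and variables do not carry over. Pictures are saved under pics/ and viewed, at most 10 in all, crops included, and the job is handed in when it is done.

Besides the shell and the picture viewer there is one more tool, called by a JSON object that holds its "op" and its "data". servo_tool: Moves the arm, as the interface text tells. Its arguments: {"type":"object","properties":{"deltas":{"type":"array","items":{"type":"object","properties":{"tx":{"type":"number"},"ty":{"type":"number"},"tz":{"type":"number"},"ax":{"type":"number"},"ay":{"type":"number"},"az":{"type":"number"},"claw":{"type":"number"}}}}},"required":["deltas"]}

```bash
mkdir -p pics; python3 - <<'E'
from station import *
import cv2,numpy as np
s=sense();print(s['time_s'],s['tcp_pos'],np.round(s['ee_rot'],3).tolist(),s['gripper_width'])
for c in ["scene","top"]:
    im=capture(c);cv2.imwrite(f"pics/{c}0.png",im)
    T=np.array(calibration(c)["cam_to_world"]);print(c,T.round(3).tolist())
    for l in ["dish","dish_grip","dish_ticket","dish_middle","truffle","board_top","lens","photo_stand","slice_red","slice_dark","cake_brown","jar","saucer","server"]:
        for r in recognise(l,c)[:2]:
            print(l,round(r["confidence"],2),(T@np.r_[r["xyz"],1])[:3].round(4))
E
```

```text
0.0 [ 0.28324418 -0.55645297  0.22144745] [[-0.891, -0.453, -0.001], [-0.453, 0.891, 0.002], [0.0, 0.002, -1.0]] 1.0027162295790362
scene [[-0.151, 0.849, -0.507, 1.202], [0.989, 0.13, -0.076, 0.087], [0.001, -0.512, -0.859, 1.192], [0.0, 0.0, 0.0, 1.0]]
dish 0.58 [0.4648 0.2123 0.0171]
dish_grip 0.76 [0.4656 0.2078 0.0168]
dish_grip 0.38 [ 0.6431 -0.313   0.022 ]
dish_ticket 0.95 [0.4607 0.208  0.0182]
dish_middle 0.89 [0.4624 0.2081 0.0194]
truffle 0.57 [0.4588 0.2139 0.0293]
board_top 0.89 [ 0.6439 -0.3138  0.0194]
lens 0.91 [ 0.6416 -0.3122  0.025 ]
lens 0.62 [0.4645 0.2096 0.0186]
photo_stand 0.93 [ 0.646  -0.3147  0.0206]
slice_red 0.67 [5.882e-01 1.000e-04 4.890e-02]
slice_red 0.3 [0.4636 0.2137 0.0323]
slice_dark 0.94 [0.7236 0.0101 0.0589]
cake_brown 0.9 [0.4211 0.0066 0.0487]
cake_brown 0.26 [0.4628 0.2122 0.0317]
jar 0.78 [0.6078 0.4699 0.0682]
saucer 0.96 [ 0.4029 -0.4418  0.0106]
server 0.77 [ 0.6782 -0.4725  0.0024]
top [[0.027, -0.992, 0.125, 0.39], [-1.0, -0.025, 0.013, -0.015], [-0.01, -0.126, -0.992, 1.388], [0.0, 0.0, 0.0, 1.0]]
dish 0.69 [0.4503 0.216  0.0171]
dish 0.65 [0.5829 0.471  0.0856]
dish_grip 0.86 [0.4525 0.2086 0.0147]
dish_ticket 0.78 [0.4541 0.2118 0.0177]
dish_middle 0.91 [0.4512 0.2178 0.0157]
board_top 0.56 [ 0.6096 -0.3114  0.0153]
lens 0.83 [ 0.6042 -0.3091  0.0188]
slice_red 0.84 [0.5588 0.0033 0.0621]
slice_red 0.47 [0.6976 0.0081 0.0594]
slice_dark 0.78 [0.6975 0.009  0.0585]
cake_brown 0.85 [0.4043 0.0054 0.0189]
jar 0.74 [0.5839 0.4708 0.0881]
saucer 0.77 [ 0.4015 -0.4424  0.0104]
saucer 0.39 [0.5848 0.468  0.0845]
server 0.63 [ 0.6705 -0.4679  0.0047]
```

View pics/scene0.png

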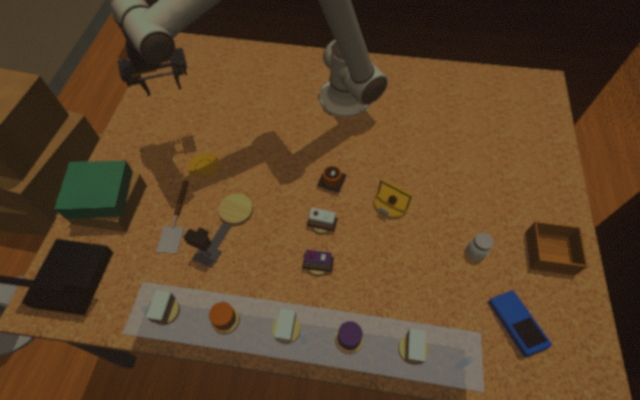

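View pics/top0.png

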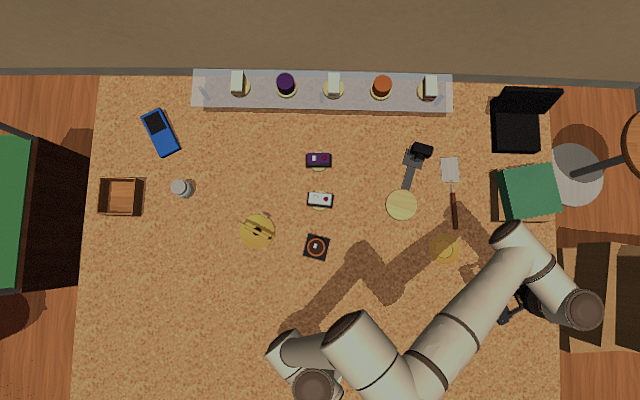

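Scene view: the dish is at (392,198), ticket toward lower left. The board is at (236,208) with its camera at (200,240). Top view: dish (257,232), board (402,205), camera (421,150). Next I'll refine these positions and check the wrist camera geometry.

```bash
cat > h.py <<'E'
from station import *
import cv2,numpy as np
from scipy.spatial.transform import Rotation as Ro
def ctw(c):
    k=calibration(c)
    if c!="wrist": return np.array(k["cam_to_world"])
    s=sense();T=np.eye(4);T[:3,:3]=s["ee_rot"];T[:3,3]=s["tcp_pos"];return T@np.array(k["hand_eye"])
def KD(c):
    k=calibration(c);return np.array([[k["fx"],0,k["cx"]],[0,k["fy"],k["cy"]],[0,0,1.]]),np.array(k["dist"])
def ray(c,px,z,T=None):
    "pixels -> world points on plane z"
    T=ctw(c) if T is None else T;K,D=KD(c)
    u=cv2.undistortPoints(np.array(px,float).reshape(-1,1,2),K,D)[:,0]
    d=np.c_[u,np.ones(len(u))]@T[:3,:3].T
    return T[:3,3]+d*((z-T[2,3])/d[:,2])[:,None]
def proj(c,P,T=None):
    T=ctw(c) if T is None else T;K,D=KD(c);W=np.linalg.inv(T)
    return cv2.projectPoints(np.array(P,float).reshape(-1,1,3),cv2.Rodrigues(W[:3,:3])[0],W[:3,3],K,D)[0][:,0]
def go(p,R=None):
    "delta in tool axes to world pose p,R"
    s=sense();A=np.array(s["ee_rot"]);R=A if R is None else R
    print("d mm",((A.T@(np.array(p)-s["tcp_pos"]))*1000).round(1),"rv",Ro.from_matrix(A.T@R).as_rotvec().round(4))
def down(yaw):
    "tool pointing down, tool y (closing line) at yaw deg"
    a=np.radians(yaw);y=np.array([np.cos(a),np.sin(a),0]);z=np.array([0,0,-1.]);return np.c_[np.cross(y,z),y,z]
E
python3 - <<'E'
from h import *
print(np.array(calibration("wrist")["hand_eye"]).round(3).tolist(),KD("wrist")[0].round().tolist())
s=sense();A=np.array(s["ee_rot"]);print("closing yaw",np.degrees(np.arctan2(A[1,1],A[0,1])))
for c in["scene","top"]:
    capture(c)
    for l,z in[("photo_stand",.02),("dish",.017),("truffle",.021)]:
        for r in trace(l,c)[:1]:
            m=r["mask"].astype(np.uint8)*255
            ys,xs=np.nonzero(m);print(c,l,round(r["confidence"],2),len(xs),ray(c,[[xs.mean(),ys.mean()]],z).round(4),(xs.min(),xs.max(),ys.min(),ys.max()))
print(ray("top",[[402,205],[257,232]],.02),ray("top",[[421,150]],.13),ray("scene",[[236,208],[392,198]],.02),ray("scene",[[200,240]],.13))
E
```

```text
[[-0.001, -0.956, -0.293, 0.082], [1.0, -0.0, -0.001, -0.0], [0.001, -0.293, 0.956, -0.163], [0.0, 0.0, 0.0, 1.0]] [[338.0, 0.0, 323.0], [0.0, 338.0, 194.0], [0.0, 0.0, 1.0]]
closing yaw 116.97294092864958
scene photo_stand 0.74 1942 [[ 0.6441 -0.3203  0.02  ]] (np.int64(183), np.int64(252), np.int64(195), np.int64(266))
scene dish 0.87 906 [[0.4496 0.2134 0.017 ]] (np.int64(375), np.int64(412), np.int64(179), np.int64(216))
scene truffle 0.38 1980 [[ 0.6399 -0.3172  0.021 ]] (np.int64(183), np.int64(254), np.int64(194), np.int64(266))
top photo_stand 0.59 1527 [[ 0.6319 -0.3092  0.02  ]] (np.int64(385), np.int64(432), np.int64(143), np.int64(220))
top dish 0.68 896 [[0.4519 0.2136 0.017 ]] (np.int64(240), np.int64(273), np.int64(214), np.int64(249))
[[ 0.55698316 -0.2907635   0.02      ]
 [ 0.44977903  0.21179985  0.02      ]] [[ 0.72654893 -0.33130805  0.13      ]] [[ 0.56238808 -0.28504394  0.02      ]
 [ 0.44763425  0.21179072  0.02      ]] [[ 0.7387904 -0.3230883  0.13     ]]
```

```bash
python3 -c "
from h import *
go([.56,-.29,.34],down(167))"
```

```text
d mm [-367.5  112.5 -117.4] rv [-0.     -0.     -0.8731]
```

{"op": "servo_tool", "data": {"deltas": [{"tx": -30, "ty": 9, "tz": -40, "az": -0.1}, {"tx": -60, "ty": 18, "tz": -70, "az": -0.2}, {"tx": -100, "ty": 30, "tz": -100, "az": -0.3}, {"tx": -140, "ty": 43, "tz": -117, "az": -0.4}, {"tx": -180, "ty": 55, "tz": -117, "az": -0.5}, {"tx": -220, "ty": 67, "tz": -117, "az": -0.6}, {"tx": -260, "ty": 79, "tz": -117, "az": -0.7}, {"tx": -300, "ty": 92, "tz": -117, "az": -0.8}, {"tx": -335, "ty": 103, "tz": -117, "az": -0.873}, {"tx": -367, "ty": 112, "tz": -117, "az": -0.873}, {"tx": -367, "ty": 112, "tz": -117, "az": -0.873}, {"tx": -367, "ty": 112, "tz": -117, "az": -0.873}]}}

```text
schema error: expected keys tx, ty, tz, ax, ay, az, claw
```

```bash
python3 - <<'E'
from h import *
s=sense();print(s["time_s"],np.round(s["joints"],1),s["tcp_pos"])
T=ctw("wrist");np.save("Tb.npy",T);im=capture("wrist");cv2.imwrite("pics/wb.png",im)
for l in["board_top","lens","photo_stand"]:
    for r in recognise(l,"wrist")[:2]:print(l,round(r["confidence"],2),(T@np.r_[r["xyz"],1])[:3].round(4))
# wood ellipse at predicted spot
print(proj("wrist",[[.559,-.288,.02],[.559+.055,-.288,.02],[.7,-.32,.114]],T))
go([.449,.212,.26],down(152))
E
```

```text
1.9 [-48.2  22.    0.5   0.  -68.4 -14.8] [ 0.28350494 -0.55698635  0.22256069]
[[402.45396232 415.14980491]
 [383.340124   438.84950458]
 [340.67184705 537.00188843]]
d mm [-496.3  610.2  -37.5] rv [ 0.     -0.     -0.6113]
```

View pics/wb.png

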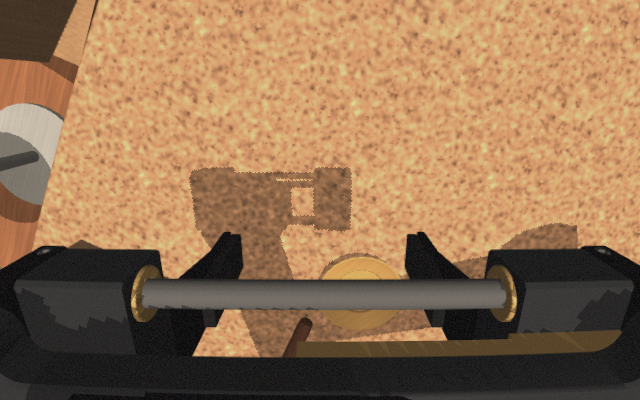

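{"op": "servo_tool", "data": {"deltas": [{"tx": -30, "ty": 9, "tz": -40, "ax": 0, "ay": 0, "az": -0.1, "claw": 87}, {"tx": -60, "ty": 18, "tz": -70, "ax": 0, "ay": 0, "az": -0.2, "claw": 87}, {"tx": -100, "ty": 30, "tz": -100, "ax": 0, "ay": 0, "az": -0.3, "claw": 87}, {"tx": -140, "ty": 43, "tz": -117, "ax": 0, "ay": 0, "az": -0.4, "claw": 87}, {"tx": -180, "ty": 55, "tz": -117, "ax": 0, "ay": 0, "az": -0.5, "claw": 87}, {"tx": -220, "ty": 67, "tz": -117, "ax": 0, "ay": 0, "az": -0.6, "claw": 87}, {"tx": -260, "ty": 79, "tz": -117, "ax": 0, "ay": 0, "az": -0.7, "claw": 87}, {"tx": -300, "ty": 92, "tz": -117, "ax": 0, "ay": 0, "az": -0.8, "claw": 87}, {"tx": -335, "ty": 103, "tz": -117, "ax": 0, "ay": 0, "az": -0.873, "claw": 87}, {"tx": -367, "ty": 112, "tz": -117, "ax": 0, "ay": 0, "az": -0.873, "claw": 87}, {"tx": -367, "ty": 112, "tz": -117, "ax": 0, "ay": 0, "az": -0.873, "claw": 87}, {"tx": -367, "ty": 112, "tz": -117, "ax": 0, "ay": 0, "az": -0.873, "claw": 87}]}}

```text
time_s: 3.1
tcp_pos: [0.5618, -0.2883, 0.3386]
ee_rot: [[-0.221, -0.975, -0.001], [-0.975, 0.221, 0.001], [-0.0, 0.001, -1.0]]
wrist_force: [-0.4, -0.5, -0.1]
gripper_width: 1.002
gripper_force: 0.0
```

```bash
python3 - <<'E'
from h import *
s=sense();print(s["time_s"],np.round(s["joints"],1),s["tcp_pos"])
T=ctw("wrist");np.save("Tb.npy",T);im=capture("wrist");cv2.imwrite("pics/wb2.png",im)
for l in["board_top","lens","photo_stand"]:
    for r in recognise(l,"wrist")[:2]:print(l,round(r["confidence"],2),(T@np.r_[r["xyz"],1])[:3].round(4))
print(proj("wrist",[[.559,-.288,.02],[.559+.055,-.288,.02],[.7,-.32,.114]],T))
go([.449,.212,.26],down(152))
E
```

```text
3.1 [-12.5  19.9  13.5  -0.  -83.7  -0.2] [ 0.56177572 -0.28825338  0.33856899]
board_top 0.82 [ 0.6431 -0.3203  0.0193]
lens 0.69 [ 0.6442 -0.3204  0.021 ]
photo_stand 0.64 [ 0.6461 -0.3214  0.0157]
[[324.68552419 150.11589449]
 [287.54324842 158.53155551]
 [201.93473802 163.93078388]]
d mm [-465.7  221.1   79.7] rv [-1.000e-04 -2.000e-04  2.604e-01]
```

View pics/wb2.png

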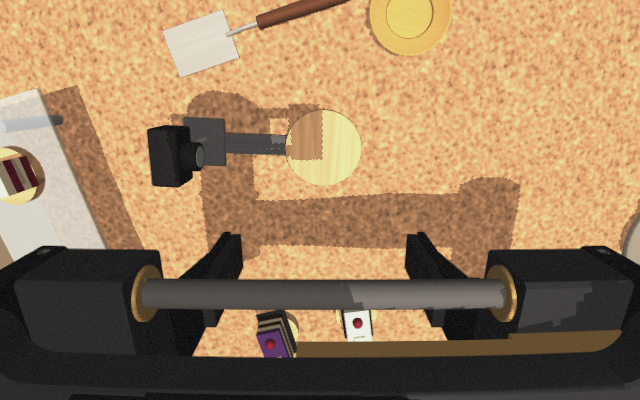

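The board is centred at about (323,147), the strip axis passes (256,143), and the lens is at (199,155) to the left. Next I'll convert these to world positions and move to the dish.

```bash
python3 - <<'E'
from h import *
T=np.load("Tb.npy");im=cv2.imread("pics/wb2.png")
b,g,r=[im[90:205,275:375,i].astype(int) for i in range(3)]
# board vs. counter: fit circle with texture-smooth yellow mask
hsv=cv2.cvtColor(cv2.GaussianBlur(im,(5,5),0),cv2.COLOR_BGR2HSV)
print(hsv[165,340],hsv[130,305],hsv[80,330],hsv[150,400])
m=((hsv[...,0]>=22)&(hsv[...,0]<=32)).astype(np.uint8);m[:90]=0;m[205:]=0;m[:,:275]=0;m[:,375:]=0
c=max(cv2.findContours(m,0,1)[0],key=cv2.contourArea);e=cv2.fitEllipse(cv2.convexHull(c));print(e)
B=ray("wrist",[e[0],[323.5,147.5]],.02,T);print(B)
# camera parts
L=ray("wrist",[[199,155]],.114,T);S=ray("wrist",[[227,132],[227,153.5],[284,135],[284,155],[183,117],[184,165],[226,118],[226,166]],.004,T)
print(L,S.round(4))
b0=B[0]
for P in (L[0],S[:2].mean(0),S[4:].mean(0)):
    d=P-b0;print(np.degrees(np.arctan2(d[1],d[0])),np.hypot(d[0],d[1]))
d=S[6]-S[4];print(np.degrees(np.arctan2(-d[1],-d[0])));d=S[7]-S[5];print(np.degrees(np.arctan2(-d[1],-d[0])))
d=S[0]-S[2];print(np.degrees(np.arctan2(d[1],d[0])));d=S[1]-S[3];print(np.degrees(np.arctan2(d[1],d[0])))
E
```

```text
[ 28  78 235] [ 15 122 195] [ 15 122 219] [ 16 118 232]
((323.895751953125, 147.92274475097656), (73.38298034667969, 74.90695190429688), 31.043312072753906)
[[ 0.55940456 -0.29133431  0.02      ]
 [ 0.55982203 -0.29205294  0.02      ]]
[[ 0.69996464 -0.3308767   0.114     ]] [[ 0.693  -0.3434  0.004 ]
 [ 0.7026 -0.313   0.004 ]
 [ 0.6126 -0.3203  0.004 ]
 [ 0.6201 -0.2917  0.004 ]
 [ 0.7494 -0.3789  0.004 ]
 [ 0.7718 -0.311   0.004 ]
 [ 0.6885 -0.363   0.004 ]
 [ 0.7098 -0.2951  0.004 ]]
-15.712365361400101 0.14601622005316006
-14.91483166977508 0.14321234318650813
-15.00363146532678 0.17645511521319895
-14.575877131578107
-14.384793145904894
-16.020391122776072
-14.483611133240872
```

{"op": "servo_tool", "data": {"deltas": [{"tx": -20, "ty": 10, "tz": 0, "ax": 0, "ay": 0, "az": 0, "claw": 87}, {"tx": -60, "ty": 28, "tz": 0, "ax": 0, "ay": 0, "az": 0.05, "claw": 87}, {"tx": -98, "ty": 46, "tz": 0, "ax": 0, "ay": 0, "az": 0.08, "claw": 87}, {"tx": -135, "ty": 64, "tz": 0, "ax": 0, "ay": 0, "az": 0.1, "claw": 87}, {"tx": -172, "ty": 82, "tz": 0, "ax": 0, "ay": 0, "az": 0.13, "claw": 87}, {"tx": -209, "ty": 100, "tz": 0, "ax": 0, "ay": 0, "az": 0.15, "claw": 87}, {"tx": -246, "ty": 118, "tz": 0, "ax": 0, "ay": 0, "az": 0.18, "claw": 87}, {"tx": -283, "ty": 136, "tz": 10, "ax": 0, "ay": 0, "az": 0.2, "claw": 87}, {"tx": -320, "ty": 154, "tz": 20, "ax": 0, "ay": 0, "az": 0.22, "claw": 87}, {"tx": -357, "ty": 172, "tz": 30, "ax": 0, "ay": 0, "az": 0.24, "claw": 87}, {"tx": -394, "ty": 190, "tz": 40, "ax": 0, "ay": 0, "az": 0.26, "claw": 87}, {"tx": -430, "ty": 206, "tz": 50, "ax": 0, "ay": 0, "az": 0.26, "claw": 87}]}}

```text
time_s: 4.3
tcp_pos: [0.4555, 0.1728, 0.2906]
ee_rot: [[-0.471, -0.882, 0.002], [-0.882, 0.471, 0.001], [-0.002, -0.001, -1.0]]
wrist_force: [0.6, 0.6, 0.6]
gripper_width: 1.001
gripper_force: 0.0
```

{"op": "servo_tool", "data": {"deltas": [{"tx": -26, "ty": 25, "tz": 20, "ax": 0, "ay": 0, "az": 0, "claw": 87}, {"tx": -26, "ty": 25, "tz": 30, "ax": 0, "ay": 0, "az": 0, "claw": 60}, {"tx": -26, "ty": 25, "tz": 30, "ax": 0, "ay": 0, "az": 0, "claw": 60}, {"tx": -26, "ty": 25, "tz": 30, "ax": 0, "ay": 0, "az": 0, "claw": 60}]}}

```text
time_s: 4.63
tcp_pos: [0.4464, 0.2061, 0.2603]
ee_rot: [[-0.469, -0.883, -0.0], [-0.883, 0.469, -0.001], [0.001, -0.0, -1.0]]
wrist_force: [0.5, 0.5, 0.7]
gripper_width: 0.853
gripper_force: 0.0
```

```bash
python3 - <<'E'
from h import *
s=sense();print(s["time_s"],np.round(s["joints"],1),s["tcp_pos"])
T=ctw("wrist");np.save("Td.npy",T);im=capture("wrist");cv2.imwrite("pics/wd.png",im)
for l in["dish","dish_grip","truffle"]:
    for r in recognise(l,"wrist")[:1]:print(l,round(r["confidence"],2),(T@np.r_[r["xyz"],1])[:3].round(4))
E
```

```text
4.6333 [ 43.8   7.4 -14.1   0.  -68.6 -71.7] [0.44644411 0.20607179 0.26026546]
dish 0.82 [0.4525 0.2076 0.0177]
dish_grip 0.79 [0.4513 0.2058 0.0121]
truffle 0.64 [0.4529 0.2096 0.0313]
```

View pics/wd.png

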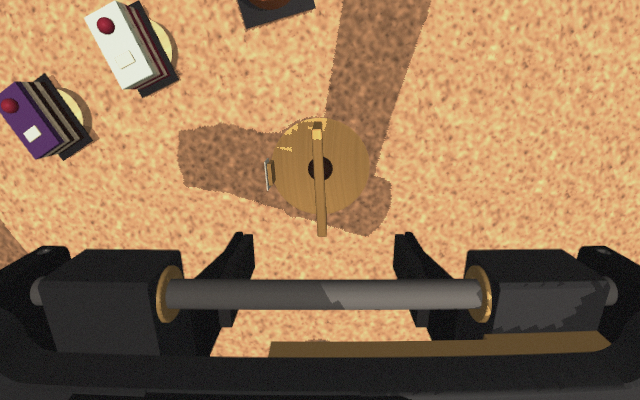

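The bar runs from about (317,126) to (322,236). The truffle is at (320,169), and the ticket at (268,174) points left.

```bash
python3 - <<'E'
from h import *
T=np.load("Td.npy");im=cv2.imread("pics/wd.png")
# bar edges by row: find lateral gradient
g=cv2.cvtColor(im,cv2.COLOR_BGR2LAB)
C=[]
for r in range(195,234,6):
    row=g[r-1:r+2,300:345].astype(float).mean(0);d=np.abs(np.diff(row,axis=0)).sum(1)
    i=np.sort(np.argsort(d)[-4:]);print(r,300+i+.5,d[i].round())
print("truf",ray("wrist",[[320,169]],.021,T))
P=ray("wrist",[[317,124],[322,236]],.099,T);print("bar",P,np.linalg.norm(P[0]-P[1]),P.mean(0))
d=P[0]-P[1];print("bar yaw",np.degrees(np.arctan2(d[1],d[0])))
print("ticket",ray("wrist",[[268,174]],.035,T))
print("rim L/R",ray("wrist",[[275,167],[370,167],[318,118]],.017,T))
cv2.imwrite("pics/wdc.png",cv2.resize(im[100:250,240:400],None,fx=4,fy=4,interpolation=cv2.INTER_CUBIC))
E
```

```text
195 [314.5 315.5 323.5 325.5] [38. 19. 14. 26.]
201 [314.5 315.5 324.5 325.5] [43. 23. 17. 45.]
207 [315.5 324.5 325.5 326.5] [30. 35. 37. 29.]
213 [315.5 316.5 325.5 326.5] [36. 24. 25. 66.]
219 [311.5 316.5 325.5 326.5] [35. 34. 45. 56.]
225 [316.5 325.5 326.5 327.5] [81. 29. 84. 28.]
231 [316.5 326.5 341.5 343.5] [57. 79. 17. 19.]
truf [[0.45414933 0.21209408 0.021     ]]
bar [[0.42716164 0.15727535 0.099     ]
 [0.47704549 0.26088954 0.099     ]] 0.11499694778531692 [0.45210356 0.20908245 0.099     ]
bar yaw -115.70794825655477
ticket [[0.50960002 0.18584062 0.035     ]]
rim L/R [[0.5022027  0.18469167 0.017     ]
 [0.39920622 0.23943942 0.017     ]
 [0.42767577 0.15754746 0.017     ]]
```

View pics/wdc.png

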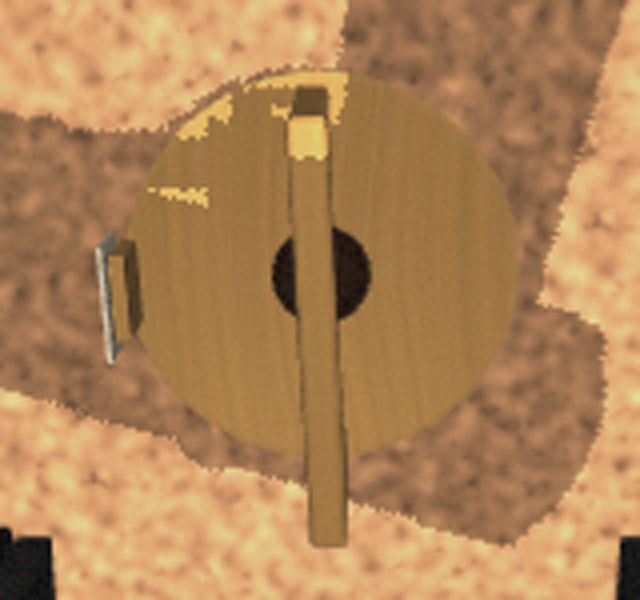

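```bash
python3 - <<'E'
from h import *
T=np.load("Td.npy")
P=ray("wrist",[[317.2,129.5],[321.8,236.5]],.099,T);print(P,np.linalg.norm(P[0]-P[1]),P.mean(0));d=P[1]-P[0];print(np.degrees(np.arctan2(d[1],d[0])))
go([.4535,.2117,.073],down(154.4))
E
```

```text
[[0.42943528 0.1619003  0.099     ]
 [0.47749687 0.2612926  0.099     ]] 0.11040265461741186 [0.45346607 0.21159645 0.099     ]
64.19370555723535
d mm [ -7.5  -2.8 188.3] rv [-0.0011  0.002  -0.0426]
```

{"op": "servo_tool", "data": {"deltas": [{"tx": -4, "ty": -1, "tz": 20, "ax": 0, "ay": 0, "az": -0.02, "claw": 60}, {"tx": -7.5, "ty": -2.8, "tz": 50, "ax": 0, "ay": 0, "az": -0.043, "claw": 60}, {"tx": -7.5, "ty": -2.8, "tz": 80, "ax": 0, "ay": 0, "az": -0.043, "claw": 60}, {"tx": -7.5, "ty": -2.8, "tz": 110, "ax": 0, "ay": 0, "az": -0.043, "claw": 60}, {"tx": -7.5, "ty": -2.8, "tz": 125, "ax": 0, "ay": 0, "az": -0.043, "claw": 60}, {"tx": -7.5, "ty": -2.8, "tz": 135, "ax": 0, "ay": 0, "az": -0.043, "claw": 60}, {"tx": -7.5, "ty": -2.8, "tz": 135, "ax": 0, "ay": 0, "az": -0.043, "claw": 60}, {"tx": -7.5, "ty": -2.8, "tz": 135, "ax": 0, "ay": 0, "az": -0.043, "claw": 60}]}}

```text
time_s: 5.5
tcp_pos: [0.453, 0.2121, 0.1255]
ee_rot: [[-0.431, -0.903, 0.0], [-0.903, 0.431, -0.0], [-0.0, -0.0, -1.0]]
wrist_force: [-0.8, 0.9, 0.9]
gripper_width: 0.693
gripper_force: 0.0
```

```bash
python3 - <<'E'
from h import *
s=sense();print(s["time_s"],s["tcp_pos"],s["gripper_width"])
go([.4535,.2117,.073],down(154.4))
T=ctw("wrist");np.save("Te.npy",T);im=capture("wrist");cv2.imwrite("pics/we.png",im)
R=down(154.4);y=R[:,0]
c=np.array([.4535,.2117,.099]);print(proj("wrist",[c-.055*y,c,c+.055*y],T))
E
```

```text
5.5 [0.45297028 0.21207864 0.12549759] 0.6931371444293065
d mm [ 0.1 -0.6 52.5] rv [-0.0004  0.0001  0.0017]
[[322.01460685 308.74369379]
 [321.9873508  231.68871455]
 [321.96504601 140.77895294]]
```

View pics/we.png

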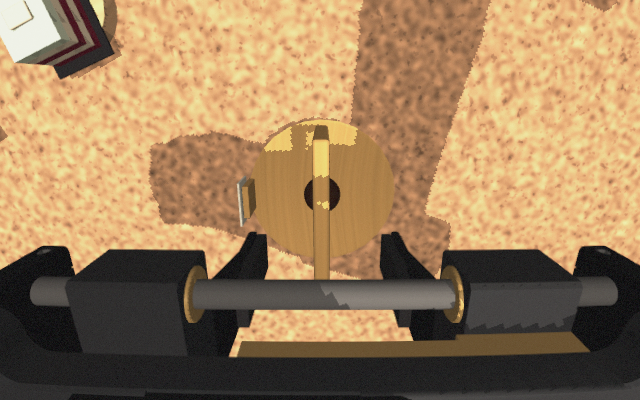

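The bar lines up with the fingers: column 321 against a predicted 322, with its far end at row 138. I'll descend and grip.

{"op": "servo_tool", "data": {"deltas": [{"tx": 1, "ty": -0.5, "tz": 15, "ax": 0, "ay": 0, "az": 0, "claw": 50}, {"tx": 1, "ty": -0.5, "tz": 30, "ax": 0, "ay": 0, "az": 0, "claw": 50}, {"tx": 1, "ty": -0.5, "tz": 43, "ax": 0, "ay": 0, "az": 0, "claw": 40}, {"tx": 1, "ty": -0.5, "tz": 50, "ax": 0, "ay": 0, "az": 0, "claw": 40}, {"tx": 1, "ty": -0.5, "tz": 52.5, "ax": 0, "ay": 0, "az": 0, "claw": 35}, {"tx": 1, "ty": -0.5, "tz": 52.5, "ax": 0, "ay": 0, "az": 0, "claw": 28}, {"tx": 1, "ty": -0.5, "tz": 52.5, "ax": 0, "ay": 0, "az": 0, "claw": 24}, {"tx": 1, "ty": -0.5, "tz": 52.5, "ax": 0, "ay": 0, "az": 0, "claw": 20}, {"tx": 1, "ty": -0.5, "tz": 52.5, "ax": 0, "ay": 0, "az": 0, "claw": 17}, {"tx": 1, "ty": -0.5, "tz": 52.5, "ax": 0, "ay": 0, "az": 0, "claw": 15}, {"tx": 1, "ty": -0.5, "tz": 52.5, "ax": 0, "ay": 0, "az": 0, "claw": 13}, {"tx": 1, "ty": -0.5, "tz": 52.5, "ax": 0, "ay": 0, "az": 0, "claw": 12}]}}

```text
time_s: 6.55
tcp_pos: [0.4524, 0.2115, 0.0728]
ee_rot: [[-0.429, -0.903, 0.0], [-0.903, 0.429, 0.0], [-0.0, -0.0, -1.0]]
wrist_force: [1.6, -1.1, -0.0]
gripper_width: 0.159
gripper_force: 0.6
```

{"op": "servo_tool", "data": {"deltas": [{"tx": 0, "ty": 0, "tz": 0, "ax": 0, "ay": 0, "az": 0, "claw": 11}, {"tx": 0, "ty": 0, "tz": 0, "ax": 0, "ay": 0, "az": 0, "claw": 10}, {"tx": 0, "ty": 0, "tz": 0, "ax": 0, "ay": 0, "az": 0, "claw": 5}, {"tx": 0, "ty": 0, "tz": 0, "ax": 0, "ay": 0, "az": 0, "claw": 0}, {"tx": 0, "ty": 0, "tz": 0, "ax": 0, "ay": 0, "az": 0, "claw": 0}, {"tx": 0, "ty": 0, "tz": 0, "ax": 0, "ay": 0, "az": 0, "claw": 0}, {"tx": 0, "ty": 0, "tz": 0, "ax": 0, "ay": 0, "az": 0, "claw": 0}, {"tx": 0, "ty": 0, "tz": 0, "ax": 0, "ay": 0, "az": 0, "claw": 0}]}}

```text
time_s: 7.22
tcp_pos: [0.4524, 0.2115, 0.0726]
ee_rot: [[-0.43, -0.903, 0.0], [-0.903, 0.43, 0.0], [-0.0, -0.0, -1.0]]
wrist_force: [1.3, -0.2, 1.3]
gripper_width: 0.111
gripper_force: 30.0
```

{"op": "servo_tool", "data": {"deltas": [{"tx": 0, "ty": 0, "tz": -2, "ax": 0, "ay": 0, "az": 0, "claw": 0}, {"tx": 0, "ty": 0, "tz": -6, "ax": 0, "ay": 0, "az": 0, "claw": 0}, {"tx": 0, "ty": 0, "tz": -13, "ax": 0, "ay": 0, "az": 0, "claw": 0}, {"tx": 0, "ty": 0, "tz": -23, "ax": 0, "ay": 0, "az": 0, "claw": 0}, {"tx": 0, "ty": 0, "tz": -36, "ax": 0, "ay": 0, "az": 0, "claw": 0}, {"tx": 0, "ty": 0, "tz": -52, "ax": 0, "ay": 0, "az": 0, "claw": 0}, {"tx": 0, "ty": 0, "tz": -68, "ax": 0, "ay": 0, "az": 0, "claw": 0}, {"tx": 0, "ty": 0, "tz": -84, "ax": 0, "ay": 0, "az": 0, "claw": 0}, {"tx": 0, "ty": 0, "tz": -98, "ax": 0, "ay": 0, "az": 0, "claw": 0}, {"tx": 0, "ty": 0, "tz": -109, "ax": 0, "ay": 0, "az": 0, "claw": 0}, {"tx": 0, "ty": 0, "tz": -116, "ax": 0, "ay": 0, "az": 0, "claw": 0}, {"tx": 0, "ty": 0, "tz": -120, "ax": 0, "ay": 0, "az": 0, "claw": 0}]}}

```text
time_s: 8.22
tcp_pos: [0.4523, 0.2116, 0.1937]
ee_rot: [[-0.43, -0.903, 0.001], [-0.903, 0.43, 0.001], [-0.001, -0.0, -1.0]]
wrist_force: [1.0, -0.2, -3.1]
gripper_width: 0.11
gripper_force: 30.0
```

```bash
python3 - <<'E'
from h import *
s=sense();print(s["time_s"],s["tcp_pos"],s["wrist_force"],s["moment"],s["gripper_force"])
im=capture("wrist");cv2.imwrite("pics/wl.png",im);sc=capture("scene");
c=proj("scene",[s["tcp_pos"]])[0].astype(int);print(c)
v=np.vstack([cv2.resize(im[100:320,180:460],(560,440))[:340],cv2.resize(sc[c[1]-45:c[1]+45,c[0]-100:c[0]+100],(560,252),interpolation=2)])
cv2.imwrite("pics/wl2.png",v)
go([.5595,-.2915,.193],down(165));go([.5595,-.2915,.173],down(165))
E
```

```text
8.2167 [0.45234071 0.21156408 0.1937238 ] [ 0.97549447 -0.15781083 -3.13780197] [ 0.02837827  0.06342239 -0.01160423] 29.956417120993137
[400 168]
d mm [ 4.082e+02 -3.129e+02 -3.000e-01] rv [-0.0002  0.0008 -0.1823]
d mm [ 408.2 -312.9   19.7] rv [-0.0002  0.0008 -0.1823]
```

View pics/wl2.png

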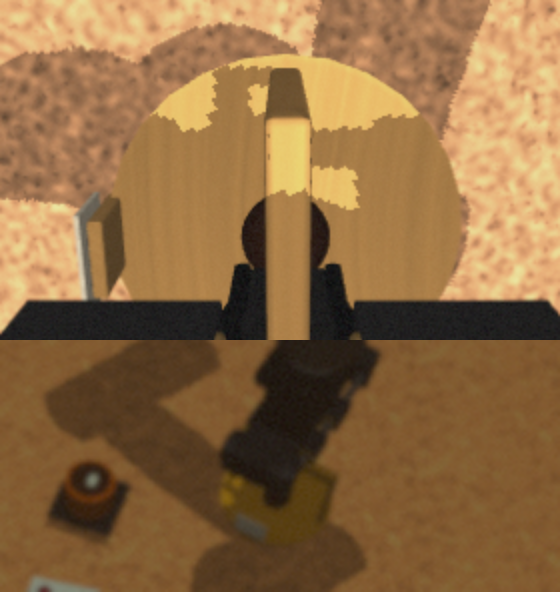

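The truffle is centred under the bar and the dish is level and clear of the counter. I'll carry it smoothly to the board.

{"op": "servo_tool", "data": {"deltas": [{"tx": 1.2, "ty": -0.9, "tz": 0, "ax": 0, "ay": 0, "az": 0, "claw": 0}, {"tx": 3.6, "ty": -2.7, "tz": 0, "ax": 0, "ay": 0, "az": 0, "claw": 0}, {"tx": 7.1, "ty": -5.5, "tz": 0, "ax": 0, "ay": 0, "az": 0, "claw": 0}, {"tx": 11.9, "ty": -9.1, "tz": 0, "ax": 0, "ay": 0, "az": 0, "claw": 0}, {"tx": 17.9, "ty": -13.7, "tz": 0, "ax": 0, "ay": 0, "az": 0, "claw": 0}, {"tx": 25, "ty": -19.2, "tz": 0, "ax": 0, "ay": 0, "az": 0, "claw": 0}, {"tx": 33.3, "ty": -25.6, "tz": 0, "ax": 0, "ay": 0, "az": 0, "claw": 0}, {"tx": 42.9, "ty": -32.9, "tz": 0, "ax": 0, "ay": 0, "az": 0, "claw": 0}, {"tx": 53.6, "ty": -41.1, "tz": 0, "ax": 0, "ay": 0, "az": 0, "claw": 0}, {"tx": 65.5, "ty": -50.2, "tz": 0, "ax": 0, "ay": 0, "az": 0, "claw": 0}, {"tx": 77.4, "ty": -59.3, "tz": 0, "ax": 0, "ay": 0, "az": 0, "claw": 0}, {"tx": 89.3, "ty": -68.4, "tz": 0, "ax": 0, "ay": 0, "az": 0, "claw": 0}]}}

```text
time_s: 9.32
tcp_pos: [0.4758, 0.0998, 0.1927]
ee_rot: [[-0.43, -0.903, 0.0], [-0.903, 0.43, -0.0], [-0.0, -0.0, -1.0]]
wrist_force: [-0.0, 0.4, -3.0]
gripper_width: 0.11
gripper_force: 30.0
```

{"op": "servo_tool", "data": {"deltas": [{"tx": 11.9, "ty": -9.1, "tz": 0, "ax": 0, "ay": 0, "az": 0, "claw": 0}, {"tx": 23.8, "ty": -18.3, "tz": 0, "ax": 0, "ay": 0, "az": 0, "claw": 0}, {"tx": 35.7, "ty": -27.4, "tz": 0, "ax": 0, "ay": 0, "az": 0, "claw": 0}, {"tx": 47.6, "ty": -36.5, "tz": 0, "ax": 0, "ay": 0, "az": 0, "claw": 0}, {"tx": 59.5, "ty": -45.6, "tz": 0, "ax": 0, "ay": 0, "az": 0, "claw": 0}, {"tx": 71.4, "ty": -54.8, "tz": 0, "ax": 0, "ay": 0, "az": 0, "claw": 0}, {"tx": 83.3, "ty": -63.9, "tz": 0, "ax": 0, "ay": 0, "az": 0, "claw": 0}, {"tx": 95.2, "ty": -73, "tz": 0, "ax": 0, "ay": 0, "az": 0, "claw": 0}, {"tx": 107.2, "ty": -82.1, "tz": 0, "ax": 0, "ay": 0, "az": 0, "claw": 0}, {"tx": 119.1, "ty": -91.3, "tz": 0, "ax": 0, "ay": 0, "az": 0, "claw": 0}, {"tx": 131, "ty": -100.4, "tz": 0, "ax": 0, "ay": 0, "az": 0, "claw": 0}, {"tx": 142.9, "ty": -109.5, "tz": 0, "ax": 0, "ay": 0, "az": 0, "claw": 0}]}}

```text
time_s: 10.32
tcp_pos: [0.513, -0.0764, 0.1926]
ee_rot: [[-0.43, -0.903, -0.0], [-0.903, 0.43, -0.0], [0.0, 0.0, -1.0]]
wrist_force: [0.5, -0.3, -2.4]
gripper_width: 0.109
gripper_force: 30.0
```

{"op": "servo_tool", "data": {"deltas": [{"tx": 11.9, "ty": -9.1, "tz": 0, "ax": 0, "ay": 0, "az": 0, "claw": 0}, {"tx": 23.8, "ty": -18.3, "tz": 0, "ax": 0, "ay": 0, "az": 0, "claw": 0}, {"tx": 35.7, "ty": -27.4, "tz": 0, "ax": 0, "ay": 0, "az": 0, "claw": 0}, {"tx": 47.6, "ty": -36.5, "tz": 0, "ax": 0, "ay": 0, "az": 0, "claw": 0}, {"tx": 59.5, "ty": -45.6, "tz": 0, "ax": 0, "ay": 0, "az": 0, "claw": 0}, {"tx": 71.4, "ty": -54.8, "tz": 0, "ax": 0, "ay": 0, "az": 0, "claw": 0}, {"tx": 83.3, "ty": -63.9, "tz": 0, "ax": 0, "ay": 0, "az": 0, "claw": 0}, {"tx": 95.2, "ty": -73, "tz": 0, "ax": 0, "ay": 0, "az": 0, "claw": 0}, {"tx": 107.2, "ty": -82.1, "tz": 0, "ax": 0, "ay": 0, "az": 0, "claw": 0}, {"tx": 119.1, "ty": -91.3, "tz": 0, "ax": 0, "ay": 0, "az": 0, "claw": 0}]}}

```text
time_s: 11.15
tcp_pos: [0.5439, -0.2232, 0.1924]
ee_rot: [[-0.43, -0.903, -0.001], [-0.903, 0.43, 0.0], [0.0, 0.001, -1.0]]
wrist_force: [-0.4, 1.3, -3.2]
gripper_width: 0.114
gripper_force: 30.0
```

{"op": "servo_tool", "data": {"deltas": [{"tx": 10.7, "ty": -8.2, "tz": 1, "ax": 0, "ay": 0, "az": -0.008, "claw": 0}, {"tx": 20.2, "ty": -15.5, "tz": 2.5, "ax": 0, "ay": 0, "az": -0.022, "claw": 0}, {"tx": 28.6, "ty": -21.9, "tz": 4.5, "ax": 0, "ay": 0, "az": -0.04, "claw": 0}, {"tx": 35.7, "ty": -27.4, "tz": 7, "ax": 0, "ay": 0, "az": -0.06, "claw": 0}, {"tx": 41.7, "ty": -31.9, "tz": 9, "ax": 0, "ay": 0, "az": -0.08, "claw": 0}, {"tx": 46.4, "ty": -35.6, "tz": 11, "ax": 0, "ay": 0, "az": -0.1, "claw": 0}, {"tx": 50, "ty": -38.3, "tz": 13, "ax": 0, "ay": 0, "az": -0.12, "claw": 0}, {"tx": 52.8, "ty": -40.5, "tz": 15, "ax": 0, "ay": 0, "az": -0.14, "claw": 0}, {"tx": 54.8, "ty": -42, "tz": 17, "ax": 0, "ay": 0, "az": -0.157, "claw": 0}, {"tx": 56, "ty": -42.9, "tz": 18.5, "ax": 0, "ay": 0, "az": -0.17, "claw": 0}, {"tx": 56.6, "ty": -43.4, "tz": 19.5, "ax": 0, "ay": 0, "az": -0.178, "claw": 0}, {"tx": 57, "ty": -43.7, "tz": 20, "ax": 0, "ay": 0, "az": -0.182, "claw": 0}]}}

```text
time_s: 12.15
tcp_pos: [0.5592, -0.2919, 0.1723]
ee_rot: [[-0.259, -0.966, -0.0], [-0.966, 0.259, 0.0], [-0.0, 0.0, -1.0]]
wrist_force: [-0.0, -0.0, -2.6]
gripper_width: 0.112
gripper_force: 30.0
```

```bash
python3 - <<'E'
from h import *
s=sense();print(s["time_s"],s["tcp_pos"],s["wrist_force"],s["moment"],s["gripper_force"])
T=ctw("wrist");np.save("Tf.npy",T);im=capture("wrist");cv2.imwrite("pics/wf0.png",im);sc=capture("scene");
c=proj("scene",[s["tcp_pos"]])[0].astype(int);print(c)
v=np.vstack([cv2.resize(im[100:320,120:460],(680,440))[:340],cv2.resize(sc[c[1]-40:c[1]+60,c[0]-130:c[0]+130],(680,260),interpolation=2)])
cv2.imwrite("pics/wf.png",v)
go([.5595,-.2915,.173],down(165))
E
```

```text
12.15 [ 0.55921153 -0.29191967  0.17233982] [-0.03198421 -0.00623928 -2.59108462] [0.01618431 0.08290667 0.02417037] 29.957510959357023
[225 180]
d mm [-0.2 -0.1 -0.5] rv [ 0.0002 -0.     -0.0001]
```

View pics/wf.png

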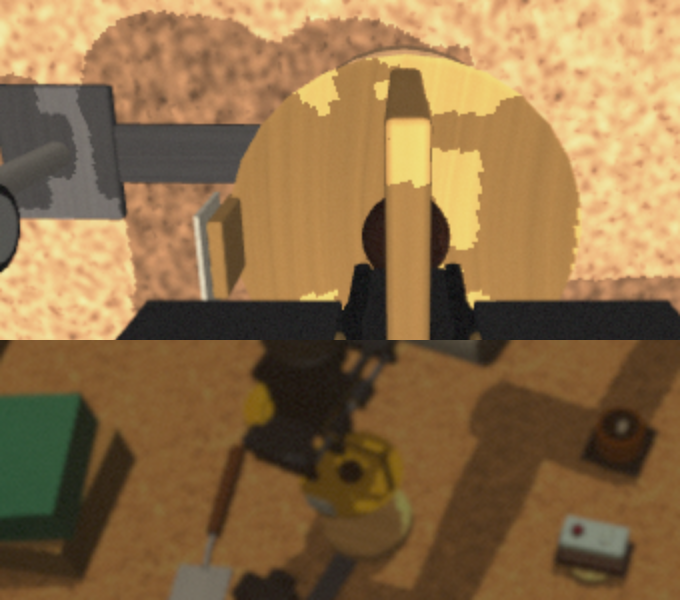

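Wrist view: the truffle is at crop (405,235) under the bar and the ticket points left at the stand camera. Scene view: the dish is over the board with the truffle in its middle. Next I'll check level numerically and hold still for 1.25 s.

{"op": "servo_tool", "data": {"deltas": [{"tx": 0, "ty": 0, "tz": 0, "ax": 0, "ay": 0, "az": 0, "claw": 0}, {"tx": 0, "ty": 0, "tz": 0, "ax": 0, "ay": 0, "az": 0, "claw": 0}, {"tx": 0, "ty": 0, "tz": 0, "ax": 0, "ay": 0, "az": 0, "claw": 0}, {"tx": 0, "ty": 0, "tz": 0, "ax": 0, "ay": 0, "az": 0, "claw": 0}]}}

```text
time_s: 12.58
tcp_pos: [0.5596, -0.2915, 0.1727]
ee_rot: [[-0.259, -0.966, 0.0], [-0.966, 0.259, -0.0], [0.0, -0.0, -1.0]]
wrist_force: [0.4, 0.4, -3.3]
gripper_width: 0.112
gripper_force: 30.0
```

```bash
python3 - <<'E'
from h import *
H=np.array(calibration("wrist")["hand_eye"])
# nominal tool-frame points: truffle, bar end, rim far edge, and same for 2deg tilt about tool y
P=np.array([[0,0,.052],[.055,0,-.026],[.0605,0,.056],[0,.0605,.056],[0,-.0605,.056]])
g=np.array([0,0,-.019])
for t in(-2,0,2):
    R=Ro.from_euler('y',t,degrees=True).as_matrix();print(t,proj("wrist",(P-g)@R.T+g,H).round(1).tolist())
for i in("pics/wl.png","pics/wf0.png"):
    im=cv2.imread(i);c=im[100:180,321].astype(int);d=np.abs(np.diff(c,axis=0)).sum(1);k=np.argsort(d)[-6:];print(i,sorted(zip((k+100.5).tolist(),d[k].tolist())))
E
```

```text
-2 [[322.8, 220.2], [322.5, 157.6], [322.7, 129.6], [410.0, 218.1], [235.7, 218.3]]
0 [[322.8, 216.8], [322.5, 159.0], [322.7, 125.7], [410.3, 214.6], [235.4, 214.7]]
2 [[322.8, 213.4], [322.5, 160.5], [322.7, 121.9], [410.6, 211.0], [235.1, 211.2]]
pics/wl.png [(108.5, 70), (119.5, 138), (126.5, 181), (133.5, 293), (158.5, 117), (159.5, 71)]
pics/wf0.png [(114.5, 132), (123.5, 83), (124.5, 103), (133.5, 228), (158.5, 129), (159.5, 79)]
```

The bar end (row 159) and truffle (217.5) match the level prediction. I'll hold another second, then turn slowly.

{"op": "servo_tool", "data": {"deltas": [{"tx": 0, "ty": 0, "tz": 0, "ax": 0, "ay": 0, "az": 0, "claw": 0}, {"tx": 0, "ty": 0, "tz": 0, "ax": 0, "ay": 0, "az": 0, "claw": 0}, {"tx": 0, "ty": 0, "tz": 0, "ax": 0, "ay": 0, "az": 0, "claw": 0}, {"tx": 0, "ty": 0, "tz": 0, "ax": 0, "ay": 0, "az": 0, "claw": 0}, {"tx": 0, "ty": 0, "tz": 0, "ax": 0, "ay": 0, "az": 0, "claw": 0}, {"tx": 0, "ty": 0, "tz": 0, "ax": 0, "ay": 0, "az": 0, "claw": 0}, {"tx": 0, "ty": 0, "tz": 0, "ax": 0, "ay": 0, "az": 0, "claw": 0}, {"tx": 0, "ty": 0, "tz": 0, "ax": 0, "ay": 0, "az": 0, "claw": 0}, {"tx": 0, "ty": 0, "tz": 0, "ax": 0, "ay": 0, "az": 0, "claw": 0}, {"tx": 0, "ty": 0, "tz": 0, "ax": 0, "ay": 0, "az": 0, "claw": 0}, {"tx": 0, "ty": 0, "tz": 0, "ax": 0, "ay": 0, "az": 0, "claw": 0}, {"tx": 0, "ty": 0, "tz": 0, "ax": 0, "ay": 0, "az": 0, "claw": 0}]}}

```text
time_s: 13.58
tcp_pos: [0.5595, -0.2917, 0.1726]
ee_rot: [[-0.259, -0.966, -0.0], [-0.966, 0.259, -0.0], [0.0, 0.0, -1.0]]
wrist_force: [-0.2, -0.5, -3.5]
gripper_width: 0.11
gripper_force: 30.0
```

{"op": "servo_tool", "data": {"deltas": [{"tx": 0, "ty": 0, "tz": 0, "ax": 0, "ay": 0, "az": 0, "claw": 0}, {"tx": 0, "ty": 0, "tz": 0, "ax": 0, "ay": 0, "az": 0, "claw": 0}, {"tx": 0, "ty": 0, "tz": 0, "ax": 0, "ay": 0, "az": 0, "claw": 0}, {"tx": 0, "ty": 0, "tz": 0, "ax": 0, "ay": 0, "az": 0, "claw": 0}, {"tx": 0, "ty": 0, "tz": 0, "ax": 0, "ay": 0, "az": 0, "claw": 0}, {"tx": 0, "ty": 0, "tz": 0, "ax": 0, "ay": 0, "az": 0, "claw": 0}]}}

```text
time_s: 14.08
tcp_pos: [0.5595, -0.2917, 0.1726]
ee_rot: [[-0.259, -0.966, -0.0], [-0.966, 0.259, -0.0], [0.0, 0.0, -1.0]]
wrist_force: [-0.1, -0.4, -3.0]
gripper_width: 0.111
gripper_force: 30.0
```

{"op": "servo_tool", "data": {"deltas": [{"tx": 0, "ty": 0, "tz": 0, "ax": 0, "ay": 0, "az": -0.0052, "claw": 0}, {"tx": 0, "ty": 0, "tz": 0, "ax": 0, "ay": 0, "az": -0.0156, "claw": 0}, {"tx": 0, "ty": 0, "tz": 0, "ax": 0, "ay": 0, "az": -0.0312, "claw": 0}, {"tx": 0, "ty": 0, "tz": 0, "ax": 0, "ay": 0, "az": -0.052, "claw": 0}, {"tx": 0, "ty": 0, "tz": 0, "ax": 0, "ay": 0, "az": -0.078, "claw": 0}, {"tx": 0, "ty": 0, "tz": 0, "ax": 0, "ay": 0, "az": -0.1092, "claw": 0}, {"tx": 0, "ty": 0, "tz": 0, "ax": 0, "ay": 0, "az": -0.1456, "claw": 0}, {"tx": 0, "ty": 0, "tz": 0, "ax": 0, "ay": 0, "az": -0.1872, "claw": 0}, {"tx": 0, "ty": 0, "tz": 0, "ax": 0, "ay": 0, "az": -0.234, "claw": 0}, {"tx": 0, "ty": 0, "tz": 0, "ax": 0, "ay": 0, "az": -0.286, "claw": 0}, {"tx": 0, "ty": 0, "tz": 0, "ax": 0, "ay": 0, "az": -0.3432, "claw": 0}, {"tx": 0, "ty": 0, "tz": 0, "ax": 0, "ay": 0, "az": -0.4056, "claw": 0}]}}

```text
time_s: 15.08
tcp_pos: [0.5595, -0.2917, 0.1726]
ee_rot: [[0.147, -0.989, 0.0], [-0.989, -0.147, 0.0], [-0.0, -0.0, -1.0]]
wrist_force: [0.0, 0.5, -2.9]
gripper_width: 0.105
gripper_force: 30.0
```

{"op": "servo_tool", "data": {"deltas": [{"tx": 0, "ty": 0, "tz": 0, "ax": 0, "ay": 0, "az": -0.0633, "claw": 0}, {"tx": 0, "ty": 0, "tz": 0, "ax": 0, "ay": 0, "az": -0.1266, "claw": 0}, {"tx": 0, "ty": 0, "tz": 0, "ax": 0, "ay": 0, "az": -0.1899, "claw": 0}, {"tx": 0, "ty": 0, "tz": 0, "ax": 0, "ay": 0, "az": -0.2532, "claw": 0}, {"tx": 0, "ty": 0, "tz": 0, "ax": 0, "ay": 0, "az": -0.3165, "claw": 0}, {"tx": 0, "ty": 0, "tz": 0, "ax": 0, "ay": 0, "az": -0.3798, "claw": 0}, {"tx": 0, "ty": 0, "tz": 0, "ax": 0, "ay": 0, "az": -0.4431, "claw": 0}, {"tx": 0, "ty": 0, "tz": 0, "ax": 0, "ay": 0, "az": -0.5064, "claw": 0}, {"tx": 0, "ty": 0, "tz": 0, "ax": 0, "ay": 0, "az": -0.5697, "claw": 0}, {"tx": 0, "ty": 0, "tz": 0, "ax": 0, "ay": 0, "az": -0.633, "claw": 0}, {"tx": 0, "ty": 0, "tz": 0, "ax": 0, "ay": 0, "az": -0.6963, "claw": 0}, {"tx": 0, "ty": 0, "tz": 0, "ax": 0, "ay": 0, "az": -0.7596, "claw": 0}]}}

```text
time_s: 16.08
tcp_pos: [0.5595, -0.2917, 0.1726]
ee_rot: [[0.788, -0.616, 0.0], [-0.616, -0.788, -0.0], [0.0, 0.0, -1.0]]
wrist_force: [-0.2, 1.1, -2.8]
gripper_width: 0.113
gripper_force: 30.0
```

{"op": "servo_tool", "data": {"deltas": [{"tx": 0, "ty": 0, "tz": 0, "ax": 0, "ay": 0, "az": -0.0624, "claw": 0}, {"tx": 0, "ty": 0, "tz": 0, "ax": 0, "ay": 0, "az": -0.1196, "claw": 0}, {"tx": 0, "ty": 0, "tz": 0, "ax": 0, "ay": 0, "az": -0.1716, "claw": 0}, {"tx": 0, "ty": 0, "tz": 0, "ax": 0, "ay": 0, "az": -0.2184, "claw": 0}, {"tx": 0, "ty": 0, "tz": 0, "ax": 0, "ay": 0, "az": -0.26, "claw": 0}, {"tx": 0, "ty": 0, "tz": 0, "ax": 0, "ay": 0, "az": -0.2964, "claw": 0}, {"tx": 0, "ty": 0, "tz": 0, "ax": 0, "ay": 0, "az": -0.3276, "claw": 0}, {"tx": 0, "ty": 0, "tz": 0, "ax": 0, "ay": 0, "az": -0.3536, "claw": 0}, {"tx": 0, "ty": 0, "tz": 0, "ax": 0, "ay": 0, "az": -0.3744, "claw": 0}, {"tx": 0, "ty": 0, "tz": 0, "ax": 0, "ay": 0, "az": -0.39, "claw": 0}, {"tx": 0, "ty": 0, "tz": 0, "ax": 0, "ay": 0, "az": -0.4004, "claw": 0}, {"tx": 0, "ty": 0, "tz": 0, "ax": 0, "ay": 0, "az": -0.4056, "claw": 0}]}}

```text
time_s: 17.08
tcp_pos: [0.5595, -0.2917, 0.1726]
ee_rot: [[0.966, -0.258, -0.0], [-0.258, -0.966, -0.0], [-0.0, 0.0, -1.0]]
wrist_force: [-0.4, -0.7, -2.5]
gripper_width: 0.11
gripper_force: 30.0
```

{"op": "servo_tool", "data": {"deltas": [{"tx": 0, "ty": 0, "tz": 0, "ax": 0, "ay": 0, "az": 0, "claw": 0}, {"tx": 0, "ty": 0, "tz": 0, "ax": 0, "ay": 0, "az": 0, "claw": 0}, {"tx": 0, "ty": 0, "tz": 0, "ax": 0, "ay": 0, "az": 0, "claw": 0}, {"tx": 0, "ty": 0, "tz": 0, "ax": 0, "ay": 0, "az": 0, "claw": 0}, {"tx": 0, "ty": 0, "tz": 0, "ax": 0, "ay": 0, "az": 0, "claw": 0}, {"tx": 0, "ty": 0, "tz": 0, "ax": 0, "ay": 0, "az": 0, "claw": 0}, {"tx": 0, "ty": 0, "tz": 0, "ax": 0, "ay": 0, "az": 0, "claw": 0}, {"tx": 0, "ty": 0, "tz": 0, "ax": 0, "ay": 0, "az": 0, "claw": 0}, {"tx": 0, "ty": 0, "tz": 0, "ax": 0, "ay": 0, "az": 0, "claw": 0}, {"tx": 0, "ty": 0, "tz": 0, "ax": 0, "ay": 0, "az": 0, "claw": 0}, {"tx": 0, "ty": 0, "tz": 0, "ax": 0, "ay": 0, "az": 0, "claw": 0}, {"tx": 0, "ty": 0, "tz": 0, "ax": 0, "ay": 0, "az": 0, "claw": 0}]}}

```text
time_s: 18.08
tcp_pos: [0.5595, -0.2917, 0.1726]
ee_rot: [[0.966, -0.259, -0.0], [-0.259, -0.966, 0.0], [-0.0, 0.0, -1.0]]
wrist_force: [0.7, -0.6, -2.3]
gripper_width: 0.11
gripper_force: 30.0
```

```bash
python3 - <<'E'
from h import *
s=sense();print(s["time_s"],s["tcp_pos"],s["wrist_force"],s["gripper_force"],np.round(s["joints"],1))
im=capture("wrist");cv2.imwrite("pics/wg0.png",im);sc=capture("scene")
c=proj("scene",[s["tcp_pos"]])[0].astype(int)
v=np.vstack([cv2.resize(im[100:320,120:460],(680,440))[:340],cv2.resize(sc[c[1]-40:c[1]+60,c[0]-130:c[0]+130],(680,260),interpolation=2)])
cv2.imwrite("pics/wg.png",v)
go([.5595,-.2915,.173],down(255))
E
```

```text
18.0833 [ 0.55947098 -0.29165481  0.17258783] [ 0.65954987 -0.58653839 -2.25293722] 29.957204069942236 [-12.9  24.7  -2.8   0.  -62.5  87.9]
d mm [-0.1 -0.1 -0.4] rv [-0.     -0.0001 -0.0002]
```

View pics/wg.png

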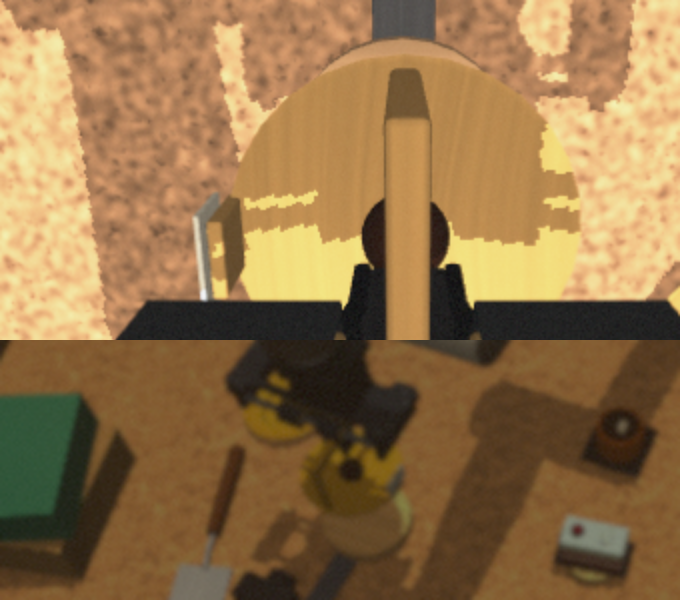

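The truffle is still centred at (405,235), and the dish is level and turned, with its ticket to the side and the strip now straight ahead along the bar. I'll hand it in.

```bash
python3 -c "
from station import *
print(finish_job())"
```

```text
the job is handed in; nothing more can be done
None
```

I handed the job in at about 18 s: the dish was held level about 8 cm above the board with its ticket towards the camera for over a second, then turned a quarter turn counter-clockwise and kept in the air, with the truffle still in the middle in the last pictures before hand-in.

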